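# Wind the bedside timer and hold its dial at the third click

## Task

Wind the bedside timer: pull its sprung slide out until the orange pointer stands level with the brass marker, not past it, keep it there for a good second, then let it run all the way home. Then grip the red dial and turn it clockwise past its first two clicks to the third, so its white line points at the yellow dot, and hold it there against its return spring: finish while still holding it, never letting go. Leave the brass marker, jar, plate and fork where they are.

Things in the scene. Friction and masses are not known exactly. Their poses are not given: they have to be found in the camera images.
- timer: Timer fixed to the desk: cream housing 100 (x) x 130 (y) x 70 mm high, origin at its underside's centre. Front is its own -x, with a 10 mm high deck (x -45 to -170, y -30 to +65) for slide and marker. Dial axis vertical through the origin. Dots on a black ring on the top, 40 mm from that axis: tiny white (rest), two white (clicks 1, 2), large yellow (click 3).
- wind_slide (a joint): Pull-out of the winding slide in m: 0 home, grows as it is pulled along the timer's -x, stop at 0.065. The spring pulls it home with 3.6 N at 0 plus 120 N/m (about 8 N at 40 mm); it runs back by itself when let go.
- slide_grip (a point): Where to pinch the slide's upright black tab from above: on its mid axis, 46 mm above the desk, 12 mm below its top. Tab 22 mm (timer's x) x 16 mm (y), from 12 to 58 mm above the desk; pinch the 16 mm. Axes parallel to the timer's. At home it is 92 mm in front (-x) of the timer's origin, 42 mm from the housing face. A steel bar joins it to the housing.
- pointer (a point): Tip of the orange pointer (4 mm wide along x, 6 mm high, top 19 mm above the desk) that sticks out from the foot of the tab to the timer's +y; moves with the slide.
- mark (a point): Centre of the brass marker on the deck, a block 10 (x) x 16 (y) x 12 mm high, top 22 mm above the desk, 52 mm to the timer's +y of the slide's line. Axes parallel to the timer's. The slide is right when pointer and marker have the same x in the timer's frame. It shifts if pushed with over 4 N; leave it.
- marker (a joint): Place of the brass marker in m on the same scale as joint wind_slide: the pointer is level with it when wind_slide equals this value. It lies anywhere from 0.026 to 0.045.
- dial (a joint): Angle of the red dial in rad: 0 at rest, grows clockwise seen from above, end stop at 1.5. Clicks (felt as small ripples of about 0.03 N m) at 0.4, 0.8 and 1.2. The spring always turns it back to 0 when let go: 0.04 N m at 0, 0.14 N m at the third click.
- dial_bar: The dial's red grip bar, 54 (x) x 12 (y) x 36 mm high, on a red disc 62 mm across, 10 mm thick. Origin on the dial axis at the bar's underside, 80 mm above the desk. Its x points along the bar to the end with the white line: at rest 0.6 rad counterclockwise of the timer's -x, at click 3 0.6 rad clockwise of it. Grip across the 12 mm, 24 mm above the origin.
- jar: Frosted glass jar with metal lid, loose, 72 mm diameter, 100 mm high, origin at the centre of its underside. Leave alone.
- plate: Cream ceramic plate, loose, 150 mm diameter, 16 mm high, origin at the centre of its underside. Leave alone.
- fork: Steel fork, loose, 174 mm long (x -90 to +84, tines to +x), 24 mm wide, 4 mm thick, origin on its underside. Leave alone.
- oak_box: Oak box with swing lid and brass latch, fixed, 100 (x) x 140 (y) x 68 mm high plus a lid knob, origin at the centre of its underside. Leave alone.

How it is judged:
On the way, in this order (a step that is already met when the one before it is completed fails the run):
1. the slide is held with its pointer level with the brass marker (within 5 mm) for 0.6 s (x of pointer in the frame of mark between -0.005 and 0.005 m), for 0.6 s.
2. the slide has run home (under 5 mm out) (value of joint wind_slide below 0.005 m), for 0.2 s.
3. the fingers hold the dial at its third click (1.08 to 1.32 rad) (value of joint dial between 1.08 and 1.32 rad and contact force between the fingers and dial_bar above 0.5 N), for 0.4 s.
At the end, for the whole second after the job is handed in: The dial stands still at its third click (1.2 rad, within 0.12) because the fingers hold its bar (over 0.5 N of contact), and the slide is home (under 5 mm) (all of step 3 and value of joint wind_slide below 0.005 m and velocity of joint dial between -0.3 and 0.3 rad/s); the arm keeps its last pose, push and grip.
It fails at once if slide pulled more than 12 mm past the marker (x of pointer in the frame of mark below -0.012 m).
It fails at once if brass marker shifted more than 8 mm (distance of mark from where it was at the start of the episode above 0.008 m).
It fails at once if jar, plate or fork moved more than 25 mm (distance of any of jar, plate, fork from where it was at the start of the episode above 0.025 m).
It fails at once if jar or plate tipped (angle between any of jar, plate's own z axis and vertical above 0.35 rad).
It also fails if it takes over 43 s, if anything falls off the work surface, if the arm or the gripper's body presses on something with over 40 N, if the wrist force passes 120 N, or if a joint passes its speed limit or range.

## Robot

A 6-joint arm with a two-finger parallel gripper is mounted at the origin on the work surface. World frame = base frame: x ahead of the robot, y to its left, z up, the work surface at z = 0. Lengths are in m, angles in rad, forces in N, time in s.
With the tool pointing down it reaches from about 0.3 to 0.875 m from the base axis. Payload 6.4 kg.
Tool frame: the origin (TCP) lies at the very end of the fingers, on their centre line; the grasp point (between the pads) lies 19 mm behind it; z points along the fingers, y is the line along which they close (so a half turn about z gives the same grasp; the last joint's range is limited). The gripper opens to 85 mm and grips with 20 to 120 N. Pads are 22 mm wide; open, the fingers measure 114 mm over their backs; the gripper's body (76 mm by 85 mm) begins 54 mm behind the grasp point. The pads swing forward as they close: fully open they stand 13 mm farther back than shut.
Start: joints at [-1.521, 0.181, 1.607, -0, 1.354, -0.206], TCP at [0.146, -0.556, 0.231] pointing down, gripper open.
Joint ranges: [-2.99, 2.99], [-0.89, 2.07], [0.3, 2.58], [-1.14, 4.28], [0, 2.63], [-3.12, 3.12]. Speed limits (rad/s): [2.57, 2.57, 3.01, 3.14, 3.14, 3.14].

## Interface

Orientations are given as a unit quaternion [w, x, y, z].
In Python, from bench import ctrl, viewer gives the robot as it stands (ctrl), with the cameras (viewer).
- The arm moves only by the tool pendant, called after "Emit:" as name(argument=value, ...) on one line, values as JSON. Schema: {"type":"object","properties":{"rows":{"type":"array","items":{"type":"array","prefixItems":[{"type":"array","items":{"type":"number"},"minItems":3,"maxItems":3},{"type":"array","items":{"type":"number"},"minItems":3,"maxItems":3},{"type":"number"}],"minItems":3,"maxItems":3},"minItems":1,"maxItems":10},"only":{"type":"string"},"quiet":{"type":"boolean"},"lines":{"type":"string"}},"required":["rows"],"additionalProperties":false}. rows is a list of rows, 1 to 10 of them, each written [[dx, dy, dz], [rx, ry, rz], opening]: dx, dy, dz in mm, then a rotation vector rx, ry, rz in units of 0.05 rad, then the opening from 0.0 (shut) to 1.0 (fully open); each row is the pose to reach, as a shift and turn from the pose commanded when the call began, along the tool's axes at that moment; what a row does not reach only later rows make up. A row lasts 1/8 s, in which the tool goes at most 0.0625 m and 0.188 rad, less where a joint would pass 70% of its speed; a pose out of reach is approached as far as the arm can. The fingers move at their own pace and stop on an object; the grip force is fixed at half the most. Time passes only in rows, so rows that do not move let the fingers close. The tool returns the time, the measured TCP pose, the force, the opening and the grip force at its end. only (a regular expression) keeps the lines of the reply that match it, lines (a string "A,B") keeps lines A to B, and quiet returns only ok. Input that does not fit is refused with a message, and nothing moves.
- ctrl.get_obs(): the state, without advancing time (a new reading comes with each control period).
- viewer.camera(name): name is "side" or "top" or "wrist"; returns the picture (480x640x3 uint8, blue, green, red); there is no depth.
- viewer.camera_params(name): a dict with "fovy" (degrees; the focal length in pixels is half the picture's height over the tangent of half this angle, whatever the lens; pixels are square), "cx", "cy" (the principal point, pixels), "dist" ([k1, k2, p1, p2, k3] as OpenCV has them; the pictures are not rectified), "view" (4x4, takes a point from world to camera coordinates). Camera axes: x right, y up, looking along -z (the intrinsics and any distortion apply to the point x, -y, -z); pixel columns grow to the right and rows downward; lengths in m; the calibration is good to about 2 mm. A picture is of the moment at which its call begins: read the wrist's pose just before it. camera_params takes no time and is no camera call; for the wrist camera it gives the pose at the moment of the call.
- ctrl.hand_in(): hands the job in; it is judged then, once.
The state is a dict: "time_s": time; "q": joint angles; "dq": joint speeds; "joint_efforts": joint torques, N m; "eef_pos": TCP position; "eef_rot": TCP orientation; "wrist_force": force on the tool from outside, world axes, zero at the start; "torque": the same for the moment, N m; "opening": opening from 0.0 (shut) to 1.0 (fully open); "grasp_force": force on a finger pad.
Only numpy, scipy, OpenCV 4.12 (cv2) and the standard library are available. Lean on these libraries where they do the work, as an engineer would, in place of code of your own. Each camera call takes 0.05 s, during which the arm holds its last target. There are 200 camera calls.

## Working session

There is one attempt and no reset: what is moved stays moved. The work goes in short steps, Python scripts to look and compute and a tool call to move; the robot and the scene stay as the last step left them, time stands still between calls to the robot, and variables do not carry over. Pictures are saved under pics/ and viewed, at most 10 in all, crops included, and the job is handed in when it is done.

```bash
ls; mkdir -p pics
```

Create h.py:
```python
import numpy as np, cv2
from bench import ctrl, viewer
from scipy.spatial.transform import Rotation as R
def K(p):
    f=240/np.tan(np.radians(p["fovy"])/2); return np.array([[f,0,p["cx"]],[0,f,p["cy"]],[0,0,1.]])
def ray(p,uv):
    n=cv2.undistortPoints(np.array(uv,float).reshape(-1,1,2),K(p),np.array(p["dist"],float)).reshape(-1,2)
    V=np.array(p["view"]); d=np.c_[n[:,0],-n[:,1],-np.ones(len(n))]@V[:3,:3]
    return -V[:3,:3].T@V[:3,3], d/np.linalg.norm(d,axis=1)[:,None]
def plane(p,uv,z):
    o,d=ray(p,uv); return o+d*((z-o[2])/d[:,2])[:,None]
def two(p1,u1,p2,u2):
    o1,d1=ray(p1,u1);o2,d2=ray(p2,u2);d1=d1[0];d2=d2[0]
    s=np.linalg.lstsq(np.c_[d1,-d2],o2-o1,rcond=None)[0]
    a=o1+s[0]*d1;b=o2+s[1]*d2
    return (a+b)/2,np.linalg.norm(a-b)
def proj(p,X):
    V=np.array(p["view"]);c=np.atleast_2d(X)@V[:3,:3].T+V[:3,3]
    return cv2.projectPoints(c*[1,-1,-1],np.zeros(3),np.zeros(3),K(p),np.array(p["dist"],float))[0].reshape(-1,2)
```

Run:
```python
from h import *
o=ctrl.get_obs();print(o["time_s"],o["eef_pos"],o["eef_rot"],o["opening"])
for n in("top","side"):
    cv2.imwrite(f"pics/{n}0.png",viewer.camera(n));p=viewer.camera_params(n);print(n,p["fovy"],p["dist"],ray(p,[[320,240]]))
```

```text
bench.py
pics
0.0 [ 0.14547193 -0.55572519  0.23040271] [-8.72930638e-04  9.91834752e-01  1.27526675e-01  9.50635914e-05] 0.9990751478686299
top 53.229622657553605 [-0.00059369  0.          0.          0.          0.        ] (array([ 0.44557353, -0.0172729 ,  1.09142008]), array([[ 0.09806744,  0.00477168, -0.99516833]]))
side 47.32579181012634 [-0.01011463  0.          0.          0.          0.        ] (array([0.17171361, 0.79665492, 1.04740041]), array([[ 0.28694688, -0.61349275, -0.73572286]]))
```

View pics/top0.png

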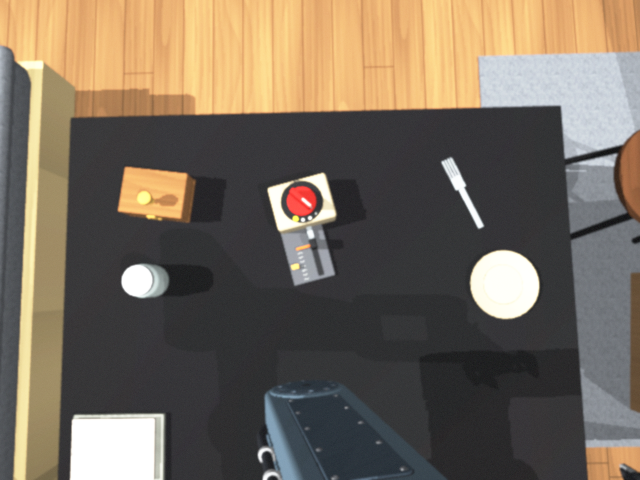

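View pics/side0.png

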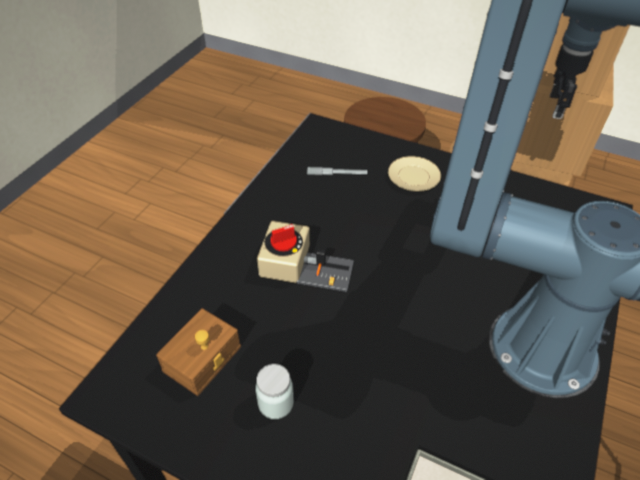

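The top view shows the timer housing near (302,201) with the dial on it. The deck points down towards the robot, with the orange pointer at (302,247), the brass marker at (295,267) and the tab at about (316,240). The side view shows the dial at (285,240), the pointer at (319,270) and the brass marker at (332,281). The jar, plate, fork and box are all well away from the timer. Next I'll measure from both views with colour masks.

Add to h.py:
```python
def blobs(img,lo,hi,roi,n=3,amin=4):
    x0,y0,x1,y1=roi;h=cv2.cvtColor(img[y0:y1,x0:x1],cv2.COLOR_BGR2HSV)
    m=cv2.inRange(h,np.array(lo),np.array(hi));k,l,s,c=cv2.connectedComponentsWithStats(m)
    r=[(int(s[i,4]),np.round(c[i]+[x0,y0],1),(s[i,:4]+[x0,y0,0,0]).tolist()) for i in range(1,k) if s[i,4]>=amin]
    return sorted(r,key=lambda t:-t[0])[:n]
```

Run:
```python
from h import *
C={"red":((0,200,90),(6,255,255)),"red2":((174,200,90),(180,255,255)),"orange":((7,170,120),(17,255,255)),"yellow":((18,120,120),(32,255,255)),"cream":((15,20,120),(30,110,255))}
for n,roi in(("top",(255,165,350,295)),("side",(245,210,365,300))):
    im=cv2.imread(f"pics/{n}0.png");p=viewer.camera_params(n)
    for c,(lo,hi) in C.items():
        for b in blobs(im,lo,hi,roi):
            z={"red":.085,"red2":.085,"orange":.016,"yellow":.022,"cream":.07}[c]
            print(n,c,b,plane(p,b[1],z)[0].round(4))
t,s=viewer.camera_params("top"),viewer.camera_params("side")
a=cv2.imread("pics/top0.png")[165:300,255:355];b=cv2.imread("pics/side0.png")[210:300,245:365]
a=cv2.resize(a,(400,540),interpolation=cv2.INTER_CUBIC);b=cv2.resize(b,(400,300),interpolation=cv2.INTER_CUBIC)
c=np.zeros((540,800,3),np.uint8);c[:,:400]=a;c[:300,400:]=b;cv2.imwrite("pics/crop.png",c)
V=np.linalg.inv(viewer.camera_params("wrist")["view"]);print(V.round(3), viewer.camera_params("wrist")["fovy"])
```

```text
top red (26, array([304.5, 192.8]), [299, 191, 11, 5]) [0.6466 0.0186 0.085 ]
top red (21, array([300.9, 202.6]), [293, 196, 16, 14]) [0.6256 0.0266 0.085 ]
top red (5, array([311.6, 193.8]), [311, 192, 2, 4]) [0.6441 0.0035 0.085 ]
top yellow (36, array([295.2, 217.8]), [292, 215, 7, 7]) [0.6024 0.0428 0.022 ]
top yellow (16, array([301.8, 247.2]), [297, 246, 11, 4]) [0.5356 0.029  0.022 ]
top cream (919, array([305.3, 205.8]), [267, 172, 70, 62]) [0.6211 0.0179 0.07  ]
top cream (61, array([294.5, 266.3]), [290, 263, 10, 8]) [0.491  0.0431 0.07  ]
side red (464, array([283.1, 239. ]), [271, 228, 26, 23]) [0.6277 0.0302 0.085 ]
side orange (25, array([318.5, 268.5]), [317, 264, 4, 11]) [0.5363 0.0235 0.016 ]
side yellow (35, array([331.2, 280.6]), [329, 277, 6, 8]) [0.4907 0.0483 0.022 ]
side yellow (23, array([294.2, 249.9]), [292, 248, 6, 5]) [6.15e-01 5.00e-04 2.20e-02]
side cream (1303, array([281.6, 260.8]), [257, 224, 52, 58]) [0.605  0.0811 0.07  ]
side cream (130, array([274.6, 226. ]), [266, 221, 23, 15]) [ 0.6746 -0.0112  0.07  ]
side cream (9, array([330.7, 276.8]), [329, 276, 6, 4]) [0.4815 0.0738 0.07  ]
[[ 0.253  0.928  0.272  0.215]
 [-0.967  0.244  0.07  -0.538]
 [-0.002 -0.281  0.96   0.373]
 [ 0.     0.     0.     1.   ]] 70.2443116013512
```

View pics/crop.png

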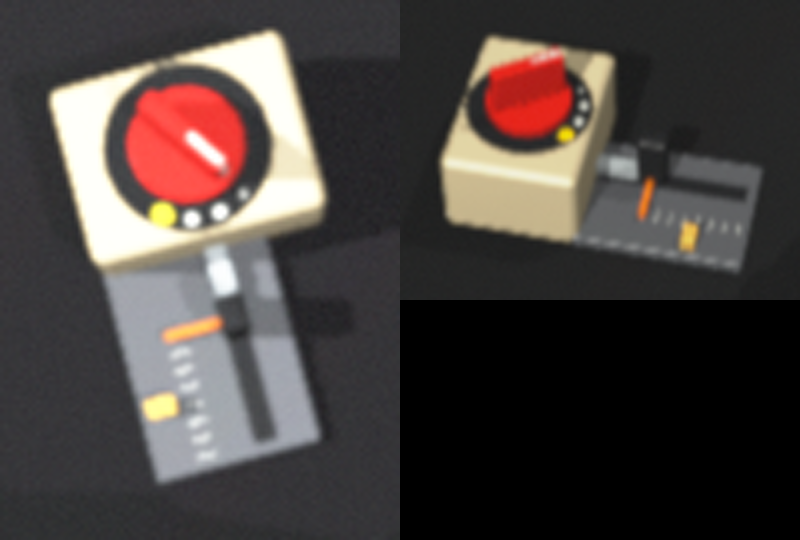

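The crop gives the timer's yaw as about +14°, so it's already nearly in line with the tool. The dial is near (0.627, 0.026) and the tab near (0.538, 0.004). The pointer shows at crop (193,328), the brass marker at (160,405) and the yellow dot at (162,214). I'll fly over at height and measure with the wrist camera.

The manual's scale: shifts go in mm and turns go in units of 0.05 rad. Converting my numbers, 0.513 m is 513, -0.44 m is -440.

Emit:
pendant(rows=[[[513, -440, 0], [0, 0, 0], 0.5], [[513, -440, 0], [0, 0, 0], 0.5], [[513, -440, 0], [0, 0, 0], 0.5], [[513, -440, 0], [0, 0, 0], 0.5], [[513, -440, 0], [0, 0, 0], 0.5], [[513, -440, 0], [0, 0, 0], 0.5], [[513, -440, 0], [0, 0, 0], 0.5], [[513, -440, 0], [0, 0, 0], 0.5], [[513, -440, 0], [0, 0, 0], 0.5], [[513, -440, 0], [0, 0, 0], 0.5]])

```text
time_s: 1.35
eef_pos: [0.5023, -0.0406, 0.2312]
eef_rot: [0.0, 0.992, 0.128, 0.0]
wrist_force: [0.5, -1.3, 0.8]
opening: 0.504
grasp_force: 0.0
```

```bash
python3 -c "
from h import *
o=ctrl.get_obs();print(o['eef_pos'],R.from_quat(o['eef_rot'][[1,2,3,0]]).as_matrix().round(3))"
```

```text
[ 0.50227288 -0.04062109  0.2312075 ] [[ 0.967  0.253  0.   ]
 [ 0.253 -0.967 -0.   ]
 [ 0.     0.    -1.   ]]
```

Create snap.py:
```python
import sys,pickle
from h import *
n=sys.argv[1];p=viewer.camera_params("wrist");im=viewer.camera("wrist");cv2.imwrite(f"pics/{n}.png",im);pickle.dump(p,open(f"pics/{n}.pkl","wb"))
o=ctrl.get_obs();print(o["time_s"],o["eef_pos"])
```

```bash
python3 snap.py w1
```

```text
1.4 [ 0.50502487 -0.0344803   0.23126363]
```

Emit:
pendant(rows=[[[38, -33, 0], [0, 0, 0], 0.35], [[38, -33, 0], [0, 0, 0], 0.35], [[38, -33, 0], [0, 0, 0], 0.35]])

```text
time_s: 1.78
eef_pos: [0.5294, -0.0011, 0.2307]
eef_rot: [-0.0, 0.992, 0.128, -0.001]
wrist_force: [-1.2, -0.5, -0.2]
opening: 0.352
grasp_force: 0.0
```

```bash
python3 snap.py w2
```

```text
1.825 [ 0.52931453 -0.00165691  0.23088346]
```

View pics/w2.png

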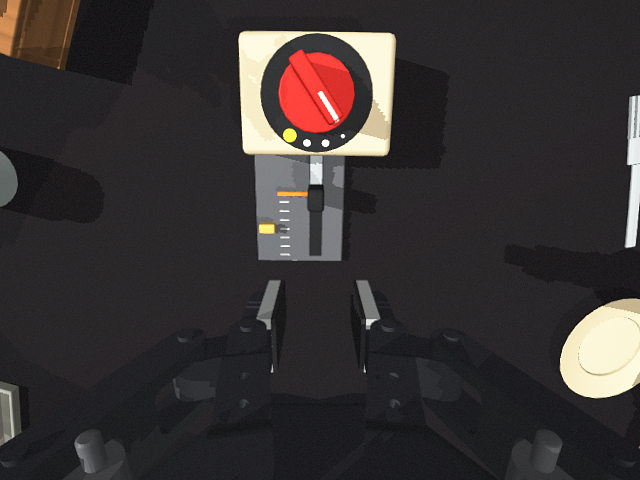

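The wrist view shows the housing as a box from (240,30) to (395,155) and the dial centre at about (316,92). The yellow dot is at (290,135), the orange pointer at (292,194), the brass marker at (266,229) and the tab top at about (316,197). Now the precise measurement.

Run:
```python
from h import *
import pickle
I={};P={}
for n,f in(("w1","w1"),("w2","w2"),("side","side0"),("top","top0")):
    I[n]=cv2.imread(f"pics/{f}.png");P[n]=pickle.load(open(f"pics/{n}.pkl","rb")) if n[0]=="w" else viewer.camera_params(n)
# wrist masks
B={}
for n in("w1","w2"):
    roi=(180,0,460,280)
    for c,lo,hi in(("yel",(20,150,120),(32,255,255)),("brass",(18,120,120),(30,235,255)),("org",(7,170,120),(17,255,255)),("red",(0,150,60),(6,255,255))):
        b=blobs(I[n],lo,hi,roi);B[n,c]=b;print(n,c,b)
    h=cv2.cvtColor(I[n],cv2.COLOR_BGR2HSV);m=cv2.inRange(h,np.array((12,20,90)),np.array((35,110,255)));m[:,:180]=0;m[:,460:]=0;m[200:]=0
    c=max(cv2.findContours(m,0,2)[0],key=cv2.contourArea);hu=cv2.convexHull(c).reshape(-1,2)
    X=plane(P[n],hu,.07)[:,:2];r=cv2.minAreaRect((X*1000).astype(np.float32));print("housing",r)
    d=B[n,"red"][0]; print("red plane .09",plane(P[n],d[1],.09))
```

```text
w1 yel [(162, array([250.7,  90.4]), [244, 84, 14, 14]), (92, array([257.8, 158.6]), [246, 157, 25, 4])]
w1 brass [(172, array([250.7,  90.3]), [244, 83, 15, 16]), (155, array([235.7, 194.6]), [228, 190, 17, 10]), (97, array([257.8, 158.6]), [246, 157, 26, 4])]
w1 org [(11, array([270. , 157.7]), [266, 157, 7, 4])]
w1 red [(5215, array([275.2,  42.7]), [237, 0, 79, 88])]
housing ((622.7619018554688, 24.659805297851562), (89.580322265625, 128.12115478515625), 14.101210594177246)
red plane .09 [[0.63039363 0.02655441 0.09      ]]
w2 yel [(152, array([289.3, 134.8]), [283, 128, 14, 14]), (44, array([289.5, 193.5]), [279, 193, 22, 2])]
w2 brass [(161, array([289.4, 135. ]), [283, 128, 14, 15]), (156, array([267. , 227.4]), [259, 222, 16, 12]), (69, array([289.1, 193.6]), [278, 192, 24, 4])]
w2 org [(49, array([298.3, 192.6]), [283, 191, 25, 5]), (4, array([279.5, 191.2]), [278, 191, 4, 2])]
w2 red [(4744, array([315.1,  90.8]), [278, 49, 77, 84])]
housing ((630.5189819335938, 27.206069946289062), (98.0669174194336, 128.08128356933594), 14.314781188964844)
red plane .09 [[0.6313883  0.02818243 0.09      ]]
```

Run:
```python
from h import *
import pickle
I={};P={}
for n,f in(("w1","w1"),("w2","w2"),("side","side0"),("top","top0")):
    I[n]=cv2.imread(f"pics/{f}.png");P[n]=pickle.load(open(f"pics/{n}.pkl","rb")) if n[0]=="w" else viewer.camera_params(n)
O=np.array([.6305,.0272]);a=np.radians(14.31);Rt=np.array([[np.cos(a),np.sin(a)],[-np.sin(a),np.cos(a)]])
def rect(n,lo,hi,roi):
    x0,y0,x1,y1=roi;m=cv2.inRange(cv2.cvtColor(I[n][y0:y1,x0:x1],cv2.COLOR_BGR2HSV),np.array(lo),np.array(hi))
    q=np.argwhere(m)[:,::-1]+[x0,y0]; return q
W={}
for n,rp,rb in(("w1",(235,150,285,168),(225,184,256,204)),("w2",(270,184,309,204),(255,217,280,238)),("side",(313,260,323,277),(326,274,338,290)),("top",(293,242,311,252),(288,260,302,272))):
    for k,r,z in(("ptr",rp,.019),("brass",rb,.022)):
        q=rect(n,(5,110,90),(34,255,255),r);c=q.mean(0);W[n,k]=c
        X=plane(P[n],q,z)[:,:2]-O;X=X@Rt.T
        print(n,k,len(q),c.round(1),"timer mean",X.mean(0).round(4),"min",X.min(0).round(4),"max",X.max(0).round(4))
W["w1","dot"]=[250.7,90.4];W["w2","dot"]=[289.3,134.9];W["side","dot"]=[294.2,249.9]
W["top","dot"]=[295.2,217.8]
for k in("dot","ptr","brass"):
  for A,Bn in(("w1","w2"),("w2","side"),("top","side")):
    X,e=two(P[A],W[A,k],P[Bn],W[Bn,k]);print(k,A,Bn,X.round(4),"gap",e.round(4),"timer",(Rt@(X[:2]-O)).round(4))
# dark tab in w2
c=cv2.resize(I["w2"][140:270,240:360],(720,780)[:2],interpolation=cv2.INTER_CUBIC)
c=np.clip(c.astype(float)*1.6,0,255).astype(np.uint8);cv2.imwrite("pics/tab.png",cv2.resize(c,(552,598)))
print(proj(P["w2"],[*(O+Rt.T@[-.092,0]),.058]),proj(P["w2"],[*(O+Rt.T@[-.092,0]),.012]))
```

```text
w1 ptr 117 [259.7 158.7] timer mean [-0.0912  0.0259] min [-0.0936  0.0124] max [-0.0895  0.04  ]
w1 brass 167 [236.  194.5] timer mean [-0.1277  0.0516] min [-0.1325  0.043 ] max [-0.123   0.0603]
w2 ptr 159 [292.5 193.1] timer mean [-0.0907  0.0245] min [-0.0937  0.0093] max [-0.0884  0.0408]
w2 brass 171 [266.8 227.5] timer mean [-0.1273  0.0522] min [-0.1334  0.0444] max [-0.1212  0.0606]
side ptr 42 [318.4 268.8] timer mean [-0.0926  0.023 ] min [-0.0967  0.0042] max [-0.0886  0.0428]
side brass 39 [331.3 280.5] timer mean [-0.1305  0.0546] min [-0.1364  0.0433] max [-0.1247  0.0662]
top ptr 45 [303.2 246.9] timer mean [-0.0914  0.0219] min [-0.0949  0.0061] max [-0.088   0.0389]
top brass 3 [298. 266.] timer mean [-0.1299  0.0444] min [-0.1321  0.0438] max [-0.1278  0.045 ]
dot w1 w2 [0.5937 0.0413 0.0713] gap 0.0 timer [-0.0322  0.0227]
dot w2 side [0.5932 0.0408 0.0736] gap 0.0012 timer [-0.0328  0.0224]
dot top side [0.5942 0.0397 0.0723] gap 0.0018 timer [-0.0321  0.0211]
ptr w1 w2 [0.5367 0.0288 0.0231] gap 0.0014 timer [-0.0905  0.0247]
ptr w2 side [0.5357 0.0279 0.0196] gap 0.0023 timer [-0.0917  0.0241]
ptr top side [0.5361 0.0257 0.0175] gap 0.0011 timer [-0.0918  0.0219]
brass w1 w2 [0.4927 0.0467 0.0165] gap 0.0002 timer [-0.1287  0.053 ]
brass w2 side [0.4924 0.0461 0.0186] gap 0.002 timer [-0.1292  0.0524]
brass top side [0.4943 0.0388 0.0096] gap 0.0003 timer [-0.1291  0.0449]
[[315.67909171 201.37419607]] [[315.9662484  193.42851506]]
```

View pics/tab.png

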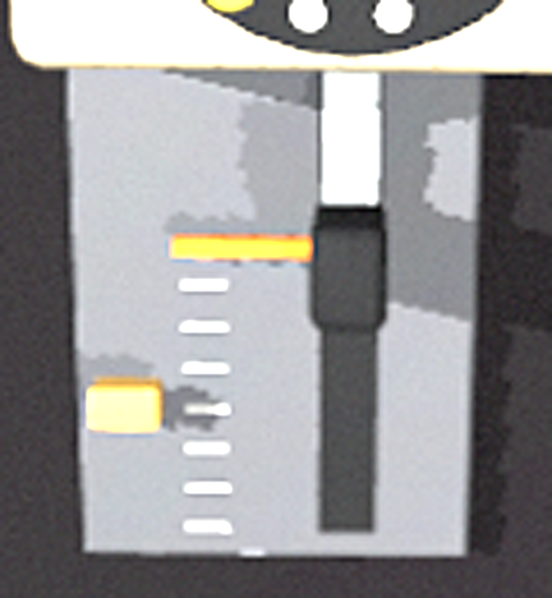

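Everything agrees with the given sizes: dot height 0.072, ring radius 0.0395, housing 98x128, brass marker 52 mm to +y. The pull needed is about 0.037 m. The tab is at world (0.541, 0.0045), and its predicted pixel (315.7,201) matches the crop. I'll check the heights of the tab and bar, then descend.

Run:
```python
from h import *
import pickle
p=pickle.load(open("pics/w2.pkl","rb"));s=viewer.camera_params("side")
print("tab top",two(p,[[315.7,200.3]],s,[[320.6,252.6]]))
print("bar line end",two(p,[[337,122]],s,[[245+560*.3-120,210+50*.3]]))
```

```text
tab top (array([0.54090214, 0.0041516 , 0.05254167]), np.float64(0.0011234481084777391))
bar line end (array([0.61196981, 0.00679256, 0.11858065]), np.float64(0.0003811812406539558))
```

Emit:
pendant(rows=[[[13.3, -3, 60], [0, 0, 0], 0.35], [[13.3, -3, 120], [0, 0, 0], 0.35], [[13.3, -3, 165], [0, 0, 0], 0.35], [[13.3, -3, 165], [0, 0, 0], 0.35], [[13.3, -3, 165], [0, 0, 0], 0.35]])

```text
time_s: 2.45
eef_pos: [0.5432, 0.0042, 0.0682]
eef_rot: [0.0, 0.992, 0.127, 0.001]
wrist_force: [0.4, -0.3, 1.0]
opening: 0.346
grasp_force: 0.0
```

```bash
python3 snap.py w3
```

```text
2.5 [0.5438971  0.00419975 0.06890997]
```

View pics/w3.png

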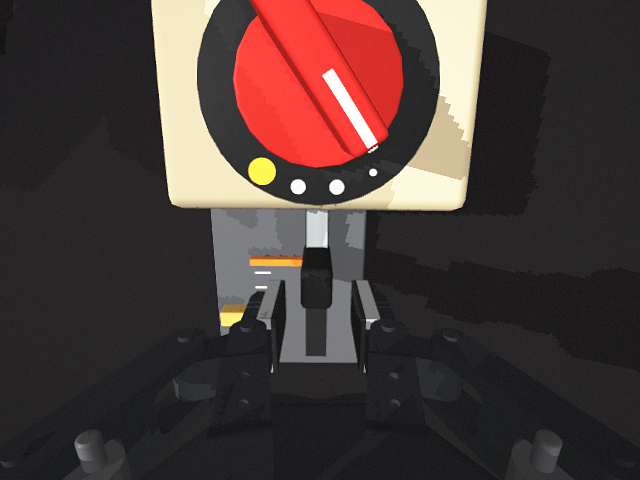

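The fingers straddle the tab (316,280), with the pads' inner faces near columns 283 and 355. Both heights fit: bar top 0.119 against 0.116 given, tab top 0.053 against 0.058. Now I'll descend and close.

Emit:
pendant(rows=[[[-2, 0, 41], [0, 0, 0], 0.35], [[-2, 0, 41], [0, 0, 0], 0.35], [[-2, 0, 41], [0, 0, 0], 0], [[-2, 0, 41], [0, 0, 0], 0], [[-2, 0, 41], [0, 0, 0], 0], [[-2, 0, 41], [0, 0, 0], 0], [[-2, 0, 41], [0, 0, 0], 0], [[-2, 0, 41], [0, 0, 0], 0]])

```text
time_s: 3.5
eef_pos: [0.5413, 0.0046, 0.0274]
eef_rot: [0.0, 0.992, 0.127, 0.001]
wrist_force: [-2.2, -0.1, 8.0]
opening: 0.179
grasp_force: 60.4
```

Scaled: -0.034 m is -34, -0.03 m is -30.

Emit:
pendant(rows=[[[-6, 0, 0], [0, 0, 0], 0], [[-12, 0, 0], [0, 0, 0], 0], [[-18, 0, 0], [0, 0, 0], 0], [[-24, 0, 0], [0, 0, 0], 0], [[-30, 0, 0], [0, 0, 0], 0], [[-34, 0, 0], [0, 0, 0], 0], [[-34, 0, 0], [0, 0, 0], 0]])

```text
time_s: 4.38
eef_pos: [0.5101, -0.0033, 0.0274]
eef_rot: [0.0, 0.992, 0.127, 0.003]
wrist_force: [6.0, 7.2, 2.6]
opening: 0.179
grasp_force: 59.9
```

```bash
python3 snap.py w4
```

Run:
```python
from h import *
import pickle
I=cv2.imread("pics/w4.png");p=pickle.load(open("pics/w4.pkl","rb"))
for b in blobs(I,(5,110,90),(34,255,255),(150,200,330,420),6):print(b)
s=viewer.camera("side");cv2.imwrite("pics/s4.png",s)
for b in blobs(s,(5,110,90),(34,255,255),(300,255,345,300),6):print("side",b)
c=np.hstack([cv2.resize(I[180:380,180:380],(400,400)),cv2.resize(s[230:310,290:370],(400,400))]);cv2.imwrite("pics/c4.png",c)
```

```text
4.425 [ 0.51012282 -0.00327402  0.0273913 ]
(960, array([212.4, 295.2]), [193, 282, 39, 27])
(619, array([259.3, 285.8]), [235, 280, 51, 13])
side (81, array([331.3, 275.7]), [329, 265, 6, 20])
```

View pics/c4.png

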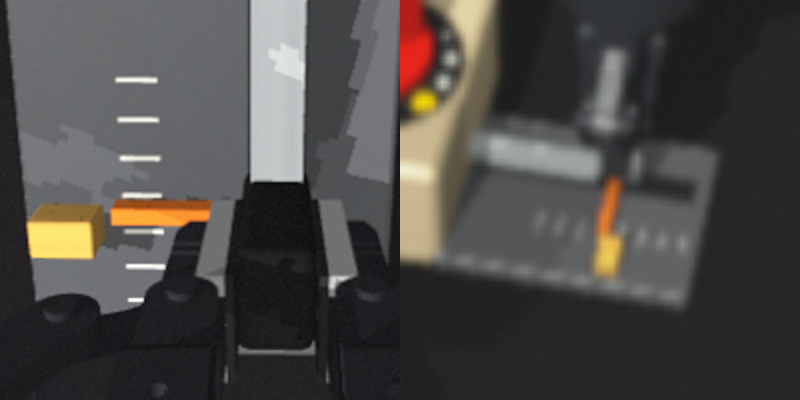

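The wrist crop puts the pointer's top face at about crop (160,205) and the brass marker's top face at about (66,218). The pointer is a little short of the marker, so I'll cast both rays.

Run:
```python
from h import *
import pickle
I=cv2.imread("pics/w4.png");p=pickle.load(open("pics/w4.pkl","rb"))
O=np.array([.6305,.0272]);a=np.radians(14.31);Rt=np.array([[np.cos(a),np.sin(a)],[-np.sin(a),np.cos(a)]])
h=cv2.cvtColor(I,cv2.COLOR_BGR2HSV)
for c in(200,212,224,245,260,275): print(c,[(r,int(h[r,c,0]),int(h[r,c,2])) for r in range(276,312)if h[r,c,1]>110 and h[r,c,2]>90])
q=lambda uv,z:((plane(p,uv,z)[:,:2]-O)@Rt.T).round(4).tolist()
print("ptr",q([[260,280],[260,285.5]],.019),"brass",q([[213,282.5],[213,295]],.022))
s=viewer.camera_params("side");qs=lambda uv,z:((plane(s,uv,z)[:,:2]-O)@Rt.T).round(4).tolist()
print("side ptr",qs([[331.5,270]],.019),"brass",qs([[331.3,280.5]],.022))
```

```text
200 [(283, 18, 144), (284, 19, 139), (285, 19, 141), (286, 19, 139), (287, 19, 138), (288, 19, 145), (289, 19, 146), (290, 18, 171), (291, 20, 240), (292, 24, 253), (293, 25, 253), (294, 25, 253), (295, 25, 253), (296, 25, 254), (297, 25, 254), (298, 25, 253), (299, 25, 253), (300, 25, 253), (301, 25, 253), (302, 25, 253), (303, 24, 252), (304, 25, 253), (305, 25, 253), (306, 25, 253), (307, 25, 255), (308, 23, 255)]
212 [(282, 18, 126), (283, 19, 136), (284, 19, 141), (285, 19, 139), (286, 20, 141), (287, 18, 141), (288, 19, 142), (289, 19, 144), (290, 19, 152), (291, 20, 238), (292, 24, 253), (293, 24, 253), (294, 25, 253), (295, 26, 253), (296, 25, 254), (297, 25, 253), (298, 26, 253), (299, 25, 253), (300, 25, 253), (301, 25, 253), (302, 25, 253), (303, 24, 252), (304, 24, 252), (305, 24, 253), (306, 25, 253), (307, 25, 255), (308, 25, 255)]
224 [(283, 19, 135), (284, 19, 139), (285, 19, 135), (286, 19, 135), (287, 19, 137), (288, 19, 141), (289, 19, 146), (290, 19, 146), (291, 19, 221), (292, 20, 243), (293, 22, 248), (294, 22, 251), (295, 24, 254), (296, 25, 255), (297, 25, 255
[... 228 characters left out ...]
7), (283, 12, 149), (284, 13, 229), (285, 16, 255), (286, 18, 255), (287, 17, 254), (288, 18, 254), (289, 18, 254), (290, 18, 255), (291, 18, 255), (292, 11, 239)]
260 [(280, 11, 131), (281, 12, 160), (282, 12, 156), (283, 12, 151), (284, 12, 190), (285, 13, 248), (286, 16, 255), (287, 17, 254), (288, 18, 254), (289, 18, 254), (290, 17, 254), (291, 18, 255), (292, 11, 248)]
275 [(280, 10, 122), (281, 12, 161), (282, 12, 157), (283, 12, 154), (284, 12, 168), (285, 12, 238), (286, 15, 255), (287, 15, 253), (288, 15, 254), (289, 13, 253), (290, 11, 187)]
ptr [[-0.1189, 0.0283], [-0.1218, 0.0284]] brass [[-0.1191, 0.0502], [-0.1256, 0.0508]]
side ptr [[-0.1245, 0.0203]] brass [[-0.1304, 0.0547]]
```

Run:
```python
from h import *
import pickle
p=pickle.load(open("pics/w4.pkl","rb"))
O=np.array([.6305,.0272]);a=np.radians(14.31);Rt=np.array([[np.cos(a),np.sin(a)],[-np.sin(a),np.cos(a)]])
q=lambda uv,z:((plane(p,uv,z)[:,:2]-O)@Rt.T).round(4).tolist()
print("ptr",q([[260,284.5],[260,292.5]],.019),"brass",q([[213,290.8],[213,309]],.022), (np.linalg.inv(p["view"])[:3,3]).round(3))
```

```text
ptr [[-0.1213, 0.0284], [-0.1255, 0.0286]] brass [[-0.1234, 0.0506], [-0.1331, 0.0514]] [0.578 0.015 0.171]
```

The face widths come out right (4.2 and 9.7 mm). The pointer is 4.9 mm short of the marker, so I'll pull 5 mm more and hold.

Scaled: -0.005 m is -5, -0.0025 m is -2.5.

Emit:
pendant(rows=[[[-2.5, 0, 0], [0, 0, 0], 0], [[-5, 0, 0], [0, 0, 0], 0], [[-5, 0, 0], [0, 0, 0], 0], [[-5, 0, 0], [0, 0, 0], 0], [[-5, 0, 0], [0, 0, 0], 0], [[-5, 0, 0], [0, 0, 0], 0]])

```text
time_s: 5.22
eef_pos: [0.5055, -0.0045, 0.0274]
eef_rot: [0.0, 0.992, 0.127, 0.004]
wrist_force: [4.8, 7.8, 3.8]
opening: 0.18
grasp_force: 60.0
```

```bash
python3 snap.py w5
```

Run:
```python
from h import *
import pickle
I=cv2.imread("pics/w5.png");p=pickle.load(open("pics/w5.pkl","rb"))
O=np.array([.6305,.0272]);a=np.radians(14.31);Rt=np.array([[np.cos(a),np.sin(a)],[-np.sin(a),np.cos(a)]])
q=lambda uv,z:((plane(p,uv,z)[:,:2]-O)@Rt.T).round(4).tolist()
h=cv2.cvtColor(I,cv2.COLOR_BGR2HSV)
for b in blobs(I,(5,110,90),(34,255,255),(150,200,330,420),6):
    print(b);x,y,w,hh=b[2]
    for c in (x+w//3,x+w//2):print(c,[(r,int(h[r,c,0]),int(h[r,c,2])) for r in range(y-1,y+hh+1)])
for b in blobs(I,(5,110,190),(34,255,255),(150,200,330,420),6):
    x,y,w,hh=b[2];print("bright",b,q([[b[1][0],y-.5],b[1],[b[1][0],y+hh-.5]],.022 if hh>14 else .019))
```

```text
5.275 [ 0.50552593 -0.0044422   0.02740543]
(970, array([211.8, 286.9]), [192, 274, 40, 27])
205 [(273, 17, 125), (274, 20, 139), (275, 19, 138), (276, 19, 126), (277, 19, 129), (278, 19, 139), (279, 19, 144), (280, 19, 140), (281, 18, 163), (282, 20, 235), (283, 24, 253), (284, 24, 253), (285, 25, 253), (286, 25, 253), (287, 25, 253), (288, 25, 253), (289, 25, 253), (290, 25, 253), (291, 24, 253), (292, 25, 253), (293, 24, 252), (294, 24, 252), (295, 24, 252), (296, 24, 252), (297, 24, 253), (298, 24, 254), (299, 25, 255), (300, 18, 197), (301, 0, 119)]
212 [(273, 16, 120), (274, 20, 135), (275, 19, 140), (276, 19, 137), (277, 20, 138), (278, 19, 138), (279, 19, 140), (280, 19, 143), (281, 18, 150), (282, 19, 232), (283, 24, 252), (284, 24, 253), (285, 25, 253), (286, 25, 253), (287, 25, 253), (288, 25, 253), (289, 25, 253), (290, 25, 253), (291, 24, 253), (292, 25, 253), (293, 24, 252), (294, 24, 252), (295, 24, 252), (296, 24, 252), (297, 24, 252), (298, 25, 253), (299, 25, 255), (300, 18, 209), (301, 0, 120)]
(621, array([259.2, 285.8]), [235, 280, 51, 13])
252 [(279, 8, 92), (280, 12, 130), (281, 12, 156), (282, 12, 153), (283, 12, 150), (284, 12, 201), (285, 15, 253), (286, 18, 255), (287, 17, 254), (288, 17, 254), (289, 17, 254), (290, 17, 255), (291, 18, 255), (292, 12, 241), (293, 107, 81)]
260 [(279, 9, 84), (280, 11, 125), (281, 12, 144), (282, 12, 138), (283, 12, 145), (284, 12, 187), (285, 13, 246), (286, 16, 255), (287, 17, 254), (288, 17, 254), (289, 17, 254), (290, 17, 254), (291, 18, 255), (292, 11, 248), (293, 126, 119)]
bright (594, array([209. , 290.8]), [193, 282, 33, 19]) [[-0.1233, 0.0521], [-0.1281, 0.0525], [-0.1332, 0.053]]
bright (384, array([257.2, 288. ]), [235, 284, 50, 9]) [[-0.1254, 0.0298], [-0.1278, 0.0299], [-0.1302, 0.03]]
```

The pointer is level with the marker (-0.1278 against -0.1281). I'll hold a further 1.1 s, then open and let the slide run home.

Emit:
pendant(rows=[[[0, 0, 0], [0, 0, 0], 0], [[0, 0, 0], [0, 0, 0], 0], [[0, 0, 0], [0, 0, 0], 0], [[0, 0, 0], [0, 0, 0], 0], [[0, 0, 0], [0, 0, 0], 0], [[0, 0, 0], [0, 0, 0], 0], [[0, 0, 0], [0, 0, 0], 0], [[0, 0, 0], [0, 0, 0], 0], [[0, 0, 0], [0, 0, 0], 0]])

```text
time_s: 6.4
eef_pos: [0.5055, -0.0045, 0.0274]
eef_rot: [0.0, 0.992, 0.127, 0.004]
wrist_force: [6.0, 8.0, 3.8]
opening: 0.173
grasp_force: 60.0
```

Emit:
pendant(rows=[[[0, 0, 0], [0, 0, 0], 0.4], [[0, 0, 0], [0, 0, 0], 0.4], [[0, 0, 0], [0, 0, 0], 0.4], [[0, 0, 0], [0, 0, 0], 0.4], [[0, 0, 0], [0, 0, 0], 0.4], [[0, 0, 0], [0, 0, 0], 0.4]])

```text
time_s: 7.15
eef_pos: [0.5023, -0.0052, 0.0252]
eef_rot: [-0.0, 0.992, 0.128, -0.0]
wrist_force: [-0.0, 0.1, 0.4]
opening: 0.399
grasp_force: 0.0
```

```bash
python3 snap.py w6
```

Run:
```python
from h import *
import pickle
I=cv2.imread("pics/w6.png");p=pickle.load(open("pics/w6.pkl","rb"))
O=np.array([.6305,.0272]);a=np.radians(14.31);Rt=np.array([[np.cos(a),np.sin(a)],[-np.sin(a),np.cos(a)]])
q=lambda uv,z:((plane(p,uv,z)[:,:2]-O)@Rt.T).round(4).tolist()
for b in blobs(I,(5,110,120),(34,255,255),(150,120,330,420),6,30):print(b,q([b[1]],.019))
```

```text
7.2 [ 0.50231383 -0.00516421  0.02522881]
(889, array([208. , 282.3]), [190, 269, 38, 28]) [[-0.1275, 0.053]]
(778, array([261.8, 206.7]), [229, 201, 68, 12]) [[-0.0907, 0.0257]]
```

The slide is home: the pointer reads -0.0907, the same as at the start, and the marker hasn't moved. Next I'll rise, move over the dial axis, and turn the tool 34° counterclockwise to line up with the bar.

Scaled: 0.07 m is 70, -0.14 m is -140, -0.594 rad is -11.88.

Emit:
pendant(rows=[[[0, 0, -60], [0, 0, 0], 0.4], [[0, 0, -120], [0, 0, 0], 0.5], [[30, 0, -140], [0, 0, -3], 0.6], [[70, 0.5, -140], [0, 0, -6], 0.6], [[110, 1, -140], [0, 0, -9], 0.6], [[132.2, 1, -140], [0, 0, -11.88], 0.6], [[132.2, 1, -140], [0, 0, -11.88], 0.6], [[132.2, 1, -140], [0, 0, -11.88], 0.6], [[132.2, 1, -140], [0, 0, -11.88], 0.6]])

```text
time_s: 8.32
eef_pos: [0.6297, 0.0271, 0.1652]
eef_rot: [-0.0, 0.911, 0.411, -0.0]
wrist_force: [-0.2, 0.1, 0.6]
opening: 0.603
grasp_force: 0.0
```

```bash
python3 snap.py w7
```

Run:
```python
from h import *
o=ctrl.get_obs();M=R.from_quat(np.array(o['eef_rot'])[[1,2,3,0]]).as_matrix();print(M.round(3),np.degrees(np.arctan2(M[1,0],M[0,0])),o["q"])
```

```text
8.375 [0.62982855 0.0270808  0.16541307]
[[ 0.661  0.75  -0.   ]
 [ 0.75  -0.661 -0.   ]
 [-0.    -0.    -1.   ]] 48.60850681627495 [-1.44964111e-01  3.63167697e-01  1.51833732e+00 -6.63666686e-05
  1.26033420e+00  5.77474026e-01]
```

View pics/w7.png

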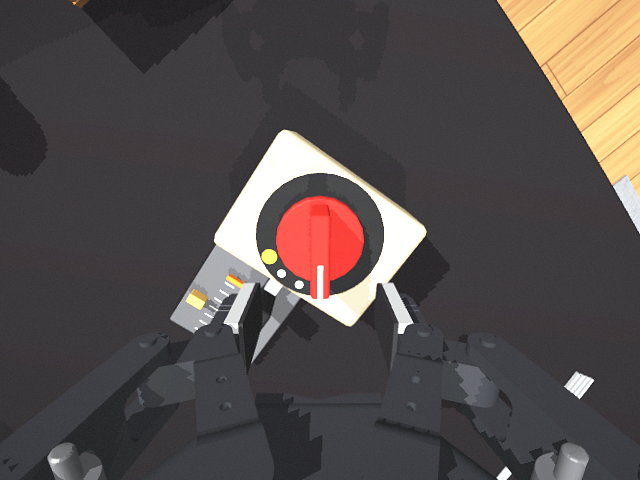

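The bar stands vertical in the image and centred between the fingers, with its white line at (320,282), so it's lined up. I'll descend 80 mm and close.

Emit:
pendant(rows=[[[0.5, 0, 50], [0, 0, 0], 0.5], [[0.5, 0, 79], [0, 0, 0], 0.4], [[0.5, 0, 79], [0, 0, 0], 0.3], [[0.5, 0, 79], [0, 0, 0], 0], [[0.5, 0, 79], [0, 0, 0], 0], [[0.5, 0, 79], [0, 0, 0], 0], [[0.5, 0, 79], [0, 0, 0], 0], [[0.5, 0, 79], [0, 0, 0], 0], [[0.5, 0, 79], [0, 0, 0], 0]])

```text
time_s: 9.5
eef_pos: [0.6314, 0.0274, 0.0875]
eef_rot: [0.001, 0.911, 0.412, 0.0]
wrist_force: [-3.4, -1.9, 6.0]
opening: 0.129
grasp_force: 63.5
```

Scaled: 1.2 rad is 24.

Emit:
pendant(rows=[[[0, 0, 0], [0, 0, 3], 0], [[0, 0, 0], [0, 0, 6], 0], [[0, 0, 0], [0, 0, 9], 0], [[0, 0, 0], [0, 0, 12], 0], [[0, 0, 0], [0, 0, 15], 0], [[0, 0, 0], [0, 0, 18], 0], [[0, 0, 0], [0, 0, 21], 0], [[0, 0, 0], [0, 0, 24], 0], [[0, 0, 0], [0, 0, 24], 0], [[0, 0, 0], [0, 0, 24], 0]])

```text
time_s: 10.75
eef_pos: [0.6316, 0.0269, 0.0875]
eef_rot: [0.001, 0.985, -0.174, 0.001]
wrist_force: [-1.9, -3.3, 5.3]
opening: 0.13
grasp_force: 63.6
```

Emit:
pendant(rows=[[[0, 0, 0], [0, 0, 0], 0], [[0, 0, 0], [0, 0, 0], 0], [[0, 0, 0], [0, 0, 0], 0]])

```text
time_s: 11.12
eef_pos: [0.6316, 0.0269, 0.0875]
eef_rot: [0.001, 0.985, -0.174, 0.001]
wrist_force: [-2.8, -3.5, 5.7]
opening: 0.127
grasp_force: 63.6
```

```bash
python3 snap.py w8
```

Run:
```python
from h import *
o=ctrl.get_obs();M=R.from_quat(np.array(o['eef_rot'])[[1,2,3,0]]).as_matrix();print(np.degrees(np.arctan2(M[1,0],M[0,0])))
t=viewer.camera("top")[140:300,230:390];s=viewer.camera("side")[180:320,225:385]
w=cv2.imread("pics/w8.png")
c=np.zeros((600,800,3),np.uint8);c[:300,:400]=cv2.resize(w,(400,300));c[300:,:300]=cv2.resize(t,(300,300));c[:350,400:]=cv2.resize(s,(400,350));cv2.imwrite("pics/c8.png",c)
```

```text
11.175 [0.6316287  0.0269151  0.08754172]
-20.038598088048058
```

View pics/c8.png

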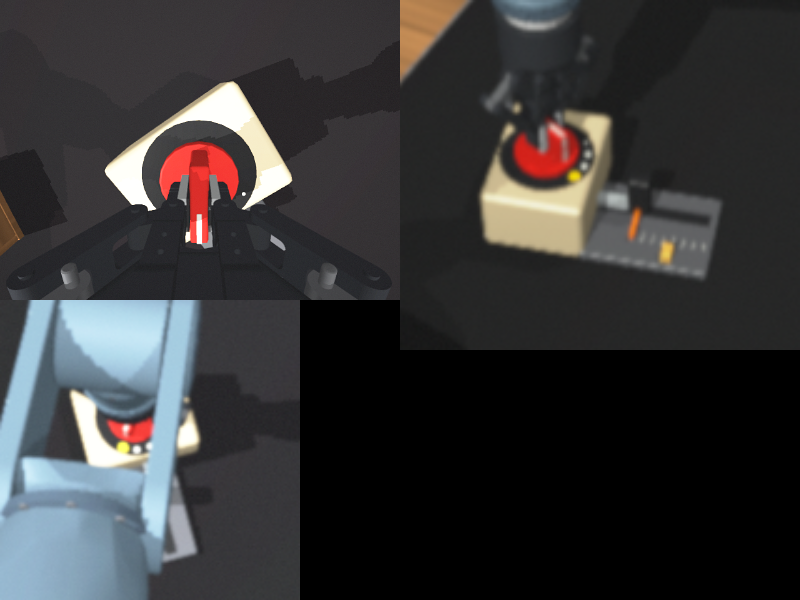

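In the wrist view the bar stands in line with the fingers, from (200,160) to (199,243) in the composite. The side view shows the white line pointing at the yellow dot (575,176), with the slide home and the marker untouched. The tool yaw is -20.04° against a target of -20.05°. I'm handing in while still holding the dial.

```bash
python3 -c "
from bench import ctrl, viewer
print(ctrl.hand_in())"
```

```text
the job is handed in; nothing more can be done
None
```

I handed the job in at about 11 s with the gripper still holding the dial at its third click; before that I held the slide level with the marker for over 1.5 s and let it run home. The hand-in gave no verdict, but my last pictures showed the white line on the yellow dot, the slide home and the marker in place.

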